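Shut and pin the leaf drill jig, then hold it down

ROBOT

A 6-joint arm with a two-finger parallel gripper is mounted at the origin on the work surface; the furniture and walls round the work are solid. World frame = base frame: x ahead of the robot, y to its left, z up, the work surface at z = 0. Lengths are in m, angles in degrees, forces in N, time in s.
With the tool pointing down it reaches from about 0.4 to 0.825 m from the base axis. Payload 7 kg.
Tool frame: the origin (TCP) lies between the finger pads; the fingertips stand 11 mm ahead of it and the grasp point (between the pads) lies 8 mm behind it; x points along the fingers, z is the direction in which the jaws open and shut, and the axes are right-handed (so a half turn about x gives the same grasp; the last joint's range is limited). The gripper opens to 88 mm and grips with 3 to 60 N. Pads are 19 mm wide; open, the fingers measure 130 mm over their backs; the gripper's body (78 mm by 193 mm) begins 47 mm behind the grasp point.
Start: joints at [-52.305, 20.546, 0.682, 0, -70.136, -16.507], TCP at [0.244, -0.629, 0.203] pointing down, gripper open.
Joint ranges: [-176.03, 176.03], [-82.01, 121.73], [-58.28, 71.71], [-173.87, 95.51], [-174.79, -0.11], [-173.66, 173.66]. Speed limits (degrees/s): [136.94, 136.94, 172.46, 180, 180, 180].

INTERFACE

Orientations are given as [roll, pitch, yaw] about the fixed x, y, z axes, in that order (R = Rz(yaw) Ry(pitch) Rx(roll)).
In Python, from plant import ctrl, viewer, close_job, spotter gives the robot as it stands.
- The arm moves only by the shell command python3 -m creep 'ROWS'. ROWS is JSON, a list of rows, each an object of numbers: "gripper": the finger opening in m, from 0 to 0.0876; "tx", "ty", "tz": the shift along the tool's x, y, z in m; "ax", "ay", "az": the turn, a rotation vector about the tool's x, y, z in rad. In form: [{"gripper": .., "tx": .., "ty": .., "tz": .., "ax": .., "ay": .., "az": ..}, ...]. A call has 1 to 20 rows; each row is the pose to reach, as a shift and turn from the pose commanded when the call began, along the tool's axes at that moment; what a row does not reach only later rows make up. A row lasts 1/12 s, in which the tool goes at most 41.7 mm and 7.16 degrees, less where a joint would pass 70% of its speed; a pose out of reach is approached as far as the arm can. A call with a gripper value outside its range is refused whole. The fingers move at their own pace and stop on an object; the grip force is fixed at half the most. Time passes only in rows, so rows that repeat a pose let the fingers close. It gives the time, the measured TCP pose, the force and the opening at its end, in the units of the state.
- ctrl.get_obs(): the state, without advancing time (a new reading comes with each control period).
- viewer.snapshot(name): name is "scene" or "top"; returns a dict with "pixels" (400x640x3 uint8, red, green, blue), "fx", "fy", "cx", "cy" (pixels), "camera_from_world" (4x4, takes a point from world to camera coordinates). Camera axes: x right, y down, z forward; pixel columns grow to the right and rows downward; lengths in m; the calibration is good to about 2 mm. A picture is of the moment at which its call begins. There is no depth.
- close_job(): hands the job in, once; it reports no verdict.
Trained networks look in the newest picture that a camera, given by its name, has taken for a name from the list of things; names that differ only in an ending like _2 or _b are one class to them, and where a whole thing is asked for, a point or a joint stands for the part that bears it (a point fixed in the world has none). Each returns a list of dicts, best first, with "score" (0 to 1); they miss things now and then, are a little off and sometimes report something else, mostly with a low value. They report only what shows in the picture. A call takes as long as a camera call. They do not tell look-alikes from the thing itself.
- spotter.trace(camera, name): "pixels" (400x640 bool, what is visible of it) and "rect" ([centre column, centre row, width, height] in pixels, round what is visible of it).
- spotter.mark_of(camera, name): "position" ([column, row] in pixels: a listed point, or the origin of a listed thing).
The state is a dict: "clock": time; "joint_pos": joint angles; "qvel": joint speeds; "tau": joint torques, N m; "tool_pos": TCP position; "orientation": TCP orientation; "force": force on the tool from outside, world axes, zero at the start; "moment": the same for the moment, N m; "opening": finger opening in m.
Only numpy, scipy, OpenCV 4.12 (cv2) and the standard library are available. Lean on these libraries where they do the work, as an engineer would, in place of code of your own. Each camera call takes 0.05 s, during which the arm holds its last target. There are 200 camera calls.

TASK

Make the leaf drill jig ready for drilling: pull its upright metal leaf down over the wooden blank that lies in it, then take the locating pin out of the drill block and put it through the hole near the leaf's free end, into the hole in the post below. The leaf rests on a spring bar, so press the pin's knob down until the leaf is fully shut on the post and the pin's collar sits on the leaf, and finish like that, still pressing the pin down, without letting go; leave the mug, the tape measure and the spare blank alone.

Things in the scene. Friction and masses are not known exactly. Their poses are not given: they have to be found in the camera images.
- jig: the leaf drill jig, screwed to the bench: plywood base 262 x 104 x 18 mm, origin at the centre of its underside, z up. Its +x end (left, as the robot sees it) carries the hinge, its -x end a square aluminium post (34 x 50 mm, top 75 mm above the bench). Between them the blank lies in a nest of low wooden strips.
- post_hole (a point): centre of the mouth of the vertical hole in the top of the post: 89 mm from the jig's origin towards -x, 75 mm above the bench; 14 mm across, 57 mm deep, with a slight chamfer
- leaf (a joint): angle of the jig's hinged leaf in rad: 0 = fully shut (level, on the post), 1.57 = upright, 2.0 = its stop, leaning away. Starts nearly upright. The stiff hinge holds it above about 1.0 rad; below that it sinks under its weight (0.45 kg) until, at about 0.06 rad, the spring-loaded rubber bar under it meets the blank. About 7 to 12 N down at the pin hole shut it fully; let go, it rises again
- leaf_hinge (a point): middle of the hinge axis, along the jig's y: 95 mm from the jig's origin towards +x, 81 mm up. The leaf is an aluminium plate 80 mm wide, 12 mm thick (axis at mid thickness), from 10 to 212 mm from the axis, towards the jig's -x when shut. Two drill bushes (19 mm across) stand 4 mm proud of its outer face, 54 and 134 mm from the axis on the centre line
- leaf_hole (a point): centre of the pin hole on the leaf's outer face (the upper one when shut, then 87 mm above the bench), 184 mm from the hinge axis; 14 mm across, right through the leaf, slightly chamfered; in line with the post's hole when the leaf is shut, about 11 mm higher while the leaf rests on its spring bar
- locating_pin: loose steel pin, about 120 g, upright in the drill block at the start. Origin at the underside of its collar, on the axis, z up along the pin towards the knob. Above the origin: collar 30 mm across and 5 mm thick, then a round knurled knob 26 mm across up to 34 mm. Below: shank 12 mm across and 42 mm long, its last 11 mm tapering to a blunt 4 mm tip
- pin_tip (a point): the lower end of the pin's shank, on its axis, 42 mm below the pin's origin
- drill_block: dark wooden block 52 x 150 x 45 mm, fixed to the bench, origin at the centre of its underside. The pin stands in a 14 mm hole on the centre line 45 mm from the origin towards -y, its collar on the block's top; three fixed twist drills stand up to 56 mm above the block on the centre line, 14, 36 and 56 mm towards +y
- blank: loose square wooden blank 45 x 140 x 45 mm lying in the jig's nest (its top 63 mm above the bench), length along its own y and along the jig's x; origin at the centre of its underside
- mug_1: bystander: mug, 80 mm across, 94 mm high, in front and to the right of the jig; origin at the centre of its underside
- tape_measure: bystander: tape measure 76 x 94 x 34 mm, to the right of the jig; origin at the centre of its underside
- blank_2: bystander: a spare blank, 45 x 140 x 45 mm, to the right of the jig by the tool box; origin at the centre of its underside
Mind the look-alikes: they are no part of the job. There is more than one size of the locating_pin; the one meant has the size given above.

How it is judged (in metres and radians):
On the way, in this order (a step that is already met when the one before it is completed fails the run):
1. the leaf is down on its spring bar, over the blank (value of joint leaf below 0.1 rad), for 0.2 s.
2. the pin is through the leaf and in the post (z of pin_tip in the frame of post_hole below -0.012 m and horizontal distance between pin_tip and post_hole below 0.005 m and z of pin_tip in the frame of leaf_hole below -0.02 m), for 0.1 s.
At the end, for the whole second after the job is handed in: Still pressing: leaf shut within 0.015 rad; pin upright within 0.1 rad and still, its tip at least 26.5 mm down the post's hole (30 = home), within 4 mm of its axis; fingers bear on the pin, and the pin on the jig, with over 3 N each; blank in its nest (value of joint leaf below 0.015 rad and z of pin_tip in the frame of post_hole below -0.0265 m and horizontal distance between pin_tip and post_hole below 0.004 m and angle between locating_pin's own z axis and vertical below 0.1 rad and contact force between the fingers and locating_pin above 3 N and contact force between locating_pin and jig above 3 N and linear speed of locating_pin below 0.02 m/s and distance between blank and jig below 0.03 m); the arm keeps its last pose, push and grip.
It fails at once if the mug, the tape measure or the spare blank is moved by more than 20 mm (distance of any of mug_1, tape_measure, blank_2 from where it was at the start of the episode above 0.02 m).
It also fails if it takes over 56 s, if anything falls off the work surface, if the arm or the gripper's body presses on something with over 40 N, if the wrist force passes 120 N, or if a joint passes its speed limit or range.

## Working session

There is one attempt and no reset: what is moved stays moved. The work goes in short steps, Python scripts to look and compute and a shell command to move; the robot and the scene stay as the last step left them, time stands still between calls to the robot, and variables do not carry over. Pictures are saved under pics/ and viewed, about 8 in all and at most 12, crops included, and the job is handed in when it is done.

```bash
ls && mkdir -p pics
python3 - <<'E'
from plant import ctrl, viewer, spotter
import cv2
o=ctrl.get_obs(); print({k:o[k] for k in("clock","tool_pos","orientation","force","opening")})
for c in("scene","top"):
    s=viewer.snapshot(c); cv2.imwrite(f"pics/{c}0.png",s["pixels"][:,:,::-1])
    print(c,s["fx"],s["cx"],s["cy"],s["camera_from_world"])
    for n in("post_hole","leaf_hinge","leaf_hole","locating_pin","drill_block","jig","blank","mug_1","tape_measure","pin_tip"):
        print(n,[([round(float(v)) for v in d["position"]],round(float(d["score"]),2)) for d in spotter.mark_of(c,n)])
E
```

```text
pics
{'clock': 0.0, 'tool_pos': array([ 0.24372999, -0.62888777,  0.20200182]), 'orientation': array([  5.29958587,  89.90372023, 116.48072599]), 'force': array([ 0.67100211, -0.09643888,  0.46863315]), 'opening': 0.08768300951350036}
scene 418.28554657078104 320.1657856658563 204.61406604841648 [[-0.74832449 -0.66302749  0.02012455  0.33711919]
 [-0.49654515  0.53979229 -0.67975525  0.31099146]
 [ 0.43983334 -0.51867025 -0.73316288  0.83963336]
 [ 0.          0.          0.          1.        ]]
post_hole [([336, 170], 0.65)]
leaf_hinge [([309, 215], 0.92), ([395, 182], 0.61)]
leaf_hole [([297, 171], 0.93), ([396, 183], 0.49), ([369, 152], 0.2)]
locating_pin [([315, 299], 0.69), ([278, 275], 0.64), ([242, 302], 0.51)]
drill_block [([242, 334], 0.6)]
jig [([325, 214], 0.84), ([367, 150], 0.31)]
blank [([325, 207], 0.94), ([365, 150], 0.76)]
mug_1 [([389, 209], 0.85)]
tape_measure [([395, 182], 0.58)]
pin_tip [([325, 297], 0.73), ([288, 272], 0.71)]
top 510.4387142383159 315.431397206037 206.98575863864428 [[-8.40794319e-03 -9.99963811e-01  1.29760840e-03 -4.13369366e-02]
 [-9.97487157e-01  8.29581563e-03 -7.03601558e-02  4.83607946e-01]
 [ 7.03468448e-02 -1.88593190e-03 -9.97520809e-01  1.57269771e+00]
 [ 0.00000000e+00  0.00000000e+00  0.00000000e+00  1.00000000e+00]]
post_hole [([353, 188], 0.64)]
leaf_hinge [([296, 204], 0.61)]
leaf_hole [([276, 208], 0.78)]
locating_pin [([215, 224], 0.62), ([251, 222], 0.53), ([251, 247], 0.45)]
drill_block [([208, 233], 0.91)]
jig []
blank [([326, 198], 0.85), ([410, 180], 0.72)]
mug_1 [([391, 226], 0.73), ([362, 239], 0.58)]
tape_measure []
pin_tip [([262, 225], 0.64), ([264, 255], 0.62)]
```

Run:
```python
import cv2
a=cv2.imread("pics/scene0.png")[120:360,200:460]; cv2.imwrite("pics/s1.png",cv2.resize(a,None,fx=3,fy=2.5,interpolation=2) if 0 else cv2.resize(a,(650,600),interpolation=cv2.INTER_CUBIC))
a=cv2.imread("pics/top0.png")[140:290,180:440]; cv2.imwrite("pics/t1.png",cv2.resize(a,(780,450),interpolation=cv2.INTER_CUBIC))
```

```text
(no output)
```

View pics/s1.png

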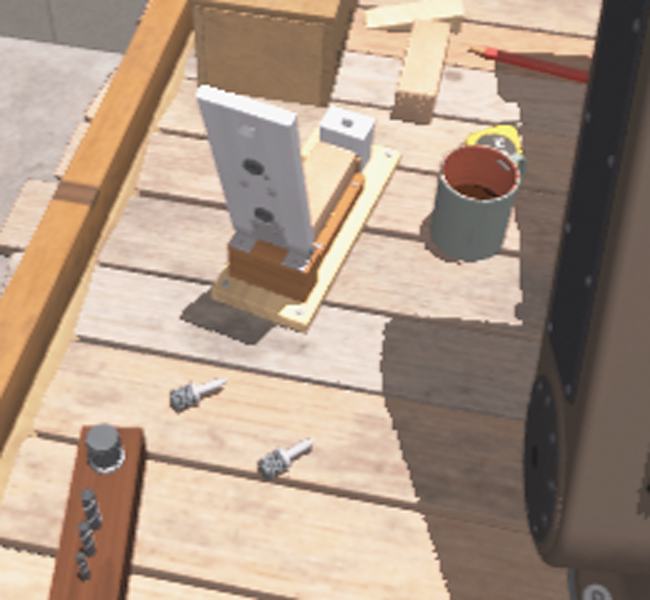

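View pics/t1.png

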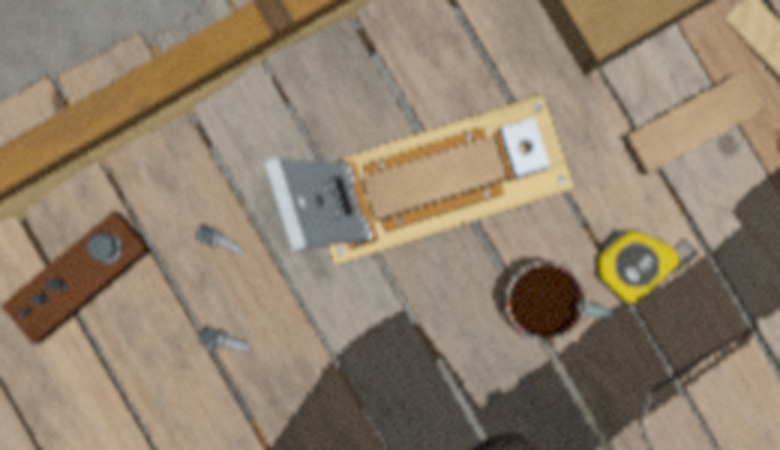

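The top view (crop ÷3 + (180,140)) shows the post hole at about (355,189) and the leaf standing up at about (285,207). Pin candidates in the top view:
- the upright pin in the block at (215,222)
- loose pins lying on the bench at (249,219) and (250,253)

I choose the block pin at (215,222): it is upright with a large knob, while the lying ones are thinner.

```bash
cat > h.py <<'E'
import numpy as np
from scipy.spatial.transform import Rotation as R
def ray(s,p,z):
    M=s["camera_from_world"]; Rm=M[:3,:3]; c=-Rm.T@M[:3,3]
    d=Rm.T@np.array([(p[0]-s["cx"])/s["fx"],(p[1]-s["cy"])/s["fy"],1]); return c+d*(z-c[2])/d[2]
def proj(s,P):
    q=s["camera_from_world"]@np.r_[P,1]; return np.array([s["fx"]*q[0]/q[2]+s["cx"],s["fy"]*q[1]/q[2]+s["cy"]])
def two(sa,pa,sb,pb):
    A=[];b=[]
    for s,p in((sa,pa),(sb,pb)):
        M=s["camera_from_world"];r=M[:3,:3];t=M[:3,3];u=(p[0]-s["cx"])/s["fx"];v=(p[1]-s["cy"])/s["fy"]
        A+= [r[0]-u*r[2],r[1]-v*r[2]]; b+=[u*t[2]-t[0],v*t[2]-t[1]]
    x,e,_,_=np.linalg.lstsq(np.array(A),np.array(b),rcond=None); return x
E
python3 - <<'E'
from plant import viewer,ctrl
import cv2,numpy as np
from h import *
T=viewer.snapshot("top");S=viewer.snapshot("scene")
c=lambda x,y:(x/3+180-.33,y/3+140-.33)
sc=lambda x,y:(x/2.5+200-.3,y/2.5+120-.3)
print("post T",ray(T,c(526,147),.075),"S",ray(S,sc(346,123),.075))
cs=[ray(T,c(*p),.018) for p in((332,263),(573,187),(541,97))]
print(np.round(cs,3)); 
a=cs[0]-cs[1]; print("len",np.linalg.norm(a[:2]),"yaw +x",np.degrees(np.arctan2(a[1],a[0])),"w",np.linalg.norm((cs[1]-cs[2])[:2]))
print("jig centre",(cs[0]+cs[2])/2)
print("screws S", ray(S,sc(299,313),.018), ray(S,sc(388,155),.018),ray(S,sc(224,284),.018))
print("knob T",ray(T,c(103,244),.079),"S",ray(S,sc(103,434),.079))
b=[ray(T,c(*p),.045) for p in((4,305),(36,343),(147,247),(115,212))]
print("block",np.round(b,3),np.mean(b,0))
d=b[2]-b[1];print("-y dir",np.degrees(np.arctan2(d[1],d[0])),np.linalg.norm(d[:2]))
# leaf free end (crop corners)
for n,p,q in(("L",(268,160),(199,89)),("R",(292,249),(298,113))): print(n,two(T,c(*p),S,sc(*q)))
o=ctrl.get_obs(); print(R.from_euler('xyz',o["orientation"],degrees=True).as_matrix().round(3))
E
```

```text
post T [ 0.53340949 -0.16478753  0.075     ] S [ 0.5349024  -0.16445563  0.075     ]
[[ 0.421  0.033  0.018]
 [ 0.497 -0.218  0.018]
 [ 0.592 -0.186  0.018]]
len 0.2621260240572735 yaw +x 107.0367299311885 w 0.09964116425502573
jig centre [ 0.50611288 -0.07634152  0.018     ]
screws S [0.43269483 0.0237762  0.018     ] [ 0.50524698 -0.20596176  0.018     ] [0.51075111 0.04681933 0.018     ]
knob T [0.43943323 0.25797414 0.079     ] S [0.43812499 0.25679558 0.079     ]
block [[0.38  0.365 0.045]
 [0.341 0.332 0.045]
 [0.438 0.22  0.045]
 [0.473 0.253 0.045]] [0.40800709 0.29231368 0.045     ]
-y dir -49.31172553804888 0.14779247822547847
L [0.50011567 0.07380666 0.29111203]
R [0.42103155 0.05138874 0.30011872]
[[-0.    -0.932 -0.361]
 [-0.    -0.361  0.932]
 [-1.     0.    -0.   ]]
```

Checks agree: the two cameras put the post hole within 1.5 mm of each other, the base measures 262 × 100 mm, and the block measures 148 mm. The jig's yaw is about 107°. Next I work out the way round to the leaf's outer side.

```bash
cat >> h.py <<'E'
def rows(pts,tgtyaw=None):
    from plant import ctrl
    o=ctrl.get_obs(); Rm=R.from_euler('xyz',o["orientation"],degrees=True); p=np.array(o["tool_pos"])
    for q in pts: print(np.round(q,3),"-> t",np.round(Rm.inv().apply(np.array(q)-p),4))
    z=Rm.as_matrix()[:,2]; print("jaw yaw",np.degrees(np.arctan2(z[1],z[0])))
    if tgtyaw is not None: print("ax",np.round(-np.radians(((tgtyaw-np.degrees(np.arctan2(z[1],z[0])))+90)%180-90),3),"(tool x down)")
P=np.array([.5342,-.1646]); U=np.array([-.296,.955]); H=P+.184*U
E
python3 - <<'E'
from h import *
from plant import viewer
f=lambda d,z:np.r_[H+d*U,z]
rows([[.3,-.5,.4],[.46,-.2,.4],f(.11,.4),f(.11,.262),f(0,.262),f(-.1,.235)],107.2)
T=viewer.snapshot("top")
for z in(0,.1,.15): print("box corner",ray(T,(376,162),z))
E
```

```text
[ 0.3 -0.5  0.4] -> t [-0.197  -0.099   0.1004]
[ 0.46 -0.2   0.4 ] -> t [-0.1971 -0.3566  0.3222]
[0.447 0.116 0.4  ] -> t [-0.1971 -0.4589  0.6217]
[0.447 0.116 0.262] -> t [-0.0591 -0.4589  0.6217]
[0.48  0.011 0.262] -> t [-0.0591 -0.4513  0.512 ]
[ 0.509 -0.084  0.235] -> t [-0.0321 -0.4444  0.4122]
jaw yaw 111.19007965179388
ax 0.07 (tool x down)
box corner [ 0.62572504 -0.23849929  0.        ]
box corner [ 0.60985895 -0.22626393  0.1       ]
box corner [ 0.60192591 -0.22014626  0.15      ]
```

```bash
python3 -m creep '[{"gripper":0,"tx":-0.1,"ty":-0.03,"tz":0.03},{"gripper":0,"tx":-0.1,"ty":-0.03,"tz":0.03},{"gripper":0,"tx":-0.1,"ty":-0.03,"tz":0.03},{"gripper":0,"tx":-0.197,"ty":-0.1,"tz":0.1},{"gripper":0,"tx":-0.197,"ty":-0.1,"tz":0.1},{"gripper":0,"tx":-0.197,"ty":-0.1,"tz":0.1},{"gripper":0,"tx":-0.197,"ty":-0.1,"tz":0.1},{"gripper":0,"tx":-0.197,"ty":-0.357,"tz":0.322},{"gripper":0,"tx":-0.197,"ty":-0.357,"tz":0.322},{"gripper":0,"tx":-0.197,"ty":-0.357,"tz":0.322},{"gripper":0,"tx":-0.197,"ty":-0.357,"tz":0.322},{"gripper":0,"tx":-0.197,"ty":-0.357,"tz":0.322},{"gripper":0,"tx":-0.197,"ty":-0.357,"tz":0.322},{"gripper":0,"tx":-0.197,"ty":-0.357,"tz":0.322},{"gripper":0,"tx":-0.197,"ty":-0.357,"tz":0.322},{"gripper":0,"tx":-0.197,"ty":-0.459,"tz":0.622},{"gripper":0,"tx":-0.197,"ty":-0.459,"tz":0.622},{"gripper":0,"tx":-0.197,"ty":-0.459,"tz":0.622},{"gripper":0,"tx":-0.197,"ty":-0.459,"tz":0.622},{"gripper":0,"tx":-0.197,"ty":-0.459,"tz":0.622}]'
python3 - <<'E'
from h import *
f=lambda d,z:np.r_[H+d*U,z]
rows([f(.11,.4),f(.11,.262)],107.2)
E
```

```text
[0.447 0.116 0.4  ] -> t [-0.197  -0.4589  0.6217]
[0.447 0.116 0.262] -> t [-0.059  -0.4589  0.6217]
jaw yaw 111.18547457457096
ax 0.07 (tool x down)invalid input
```

```bash
python3 -m creep '[{"gripper":0,"tx":-0.1,"ty":-0.03,"tz":0.03,"ax":0,"ay":0,"az":0},{"gripper":0,"tx":-0.1,"ty":-0.03,"tz":0.03,"ax":0,"ay":0,"az":0},{"gripper":0,"tx":-0.1,"ty":-0.03,"tz":0.03,"ax":0,"ay":0,"az":0},{"gripper":0,"tx":-0.197,"ty":-0.1,"tz":0.1,"ax":0,"ay":0,"az":0},{"gripper":0,"tx":-0.197,"ty":-0.1,"tz":0.1,"ax":0,"ay":0,"az":0},{"gripper":0,"tx":-0.197,"ty":-0.1,"tz":0.1,"ax":0,"ay":0,"az":0},{"gripper":0,"tx":-0.197,"ty":-0.1,"tz":0.1,"ax":0,"ay":0,"az":0},{"gripper":0,"tx":-0.197,"ty":-0.357,"tz":0.322,"ax":0,"ay":0,"az":0},{"gripper":0,"tx":-0.197,"ty":-0.357,"tz":0.322,"ax":0,"ay":0,"az":0},{"gripper":0,"tx":-0.197,"ty":-0.357,"tz":0.322,"ax":0,"ay":0,"az":0},{"gripper":0,"tx":-0.197,"ty":-0.357,"tz":0.322,"ax":0,"ay":0,"az":0},{"gripper":0,"tx":-0.197,"ty":-0.357,"tz":0.322,"ax":0,"ay":0,"az":0},{"gripper":0,"tx":-0.197,"ty":-0.357,"tz":0.322,"ax":0,"ay":0,"az":0},{"gripper":0,"tx":-0.197,"ty":-0.357,"tz":0.322,"ax":0,"ay":0,"az":0},{"gripper":0,"tx":-0.197,"ty":-0.357,"tz":0.322,"ax":0,"ay":0,"az":0},{"gripper":0,"tx":-0.197,"ty":-0.459,"tz":0.622,"ax":0,"ay":0,"az":0},{"gripper":0,"tx":-0.197,"ty":-0.459,"tz":0.622,"ax":0,"ay":0,"az":0},{"gripper":0,"tx":-0.197,"ty":-0.459,"tz":0.622,"ax":0,"ay":0,"az":0},{"gripper":0,"tx":-0.197,"ty":-0.459,"tz":0.622,"ax":0,"ay":0,"az":0},{"gripper":0,"tx":-0.197,"ty":-0.459,"tz":0.622,"ax":0,"ay":0,"az":0}]'
python3 - <<'E'
from h import *
f=lambda d,z:np.r_[H+d*U,z]
rows([f(.11,.4),f(.11,.262)],107.2)
E
```

```text
clock: 2.92
tool_pos: [0.4501, 0.0044, 0.4003]
orientation: [-84.7, 89.9, 26.5]
force: [1.1, 0.1, -0.1]
opening: 0.0003
[0.447 0.116 0.4  ] -> t [ 0.0003 -0.0377  0.1053]
[0.447 0.116 0.262] -> t [ 0.1383 -0.0376  0.1053]
jaw yaw 111.18365671362976
ax 0.07 (tool x down)
```

```bash
python3 -m creep '[{"gripper":0,"tx":0,"ty":-0.038,"tz":0.105,"ax":0.07,"ay":0,"az":0},{"gripper":0,"tx":0,"ty":-0.038,"tz":0.105,"ax":0.07,"ay":0,"az":0},{"gripper":0,"tx":0,"ty":-0.038,"tz":0.105,"ax":0.07,"ay":0,"az":0},{"gripper":0,"tx":0.138,"ty":-0.038,"tz":0.105,"ax":0.07,"ay":0,"az":0},{"gripper":0,"tx":0.138,"ty":-0.038,"tz":0.105,"ax":0.07,"ay":0,"az":0},{"gripper":0,"tx":0.138,"ty":-0.038,"tz":0.105,"ax":0.07,"ay":0,"az":0},{"gripper":0,"tx":0.138,"ty":-0.038,"tz":0.105,"ax":0.07,"ay":0,"az":0},{"gripper":0,"tx":0.138,"ty":-0.038,"tz":0.105,"ax":0.07,"ay":0,"az":0}]'
python3 - <<'E'
from h import *
from plant import viewer
import cv2
f=lambda d,z:np.r_[H+d*U,z]
rows([f(.11,.262),f(0,.262),f(-.1,.235)],107.2)
a=viewer.snapshot("scene")["pixels"][80:340,180:460,::-1]; cv2.imwrite("pics/s2.png",cv2.resize(a,(560,520)))
E
```

```text
clock: 3.58
tool_pos: [0.446, 0.1132, 0.2582]
orientation: [101.9, 89.6, -150.9]
force: [-1.0, -0.5, 0.0]
opening: 0.0002
[0.447 0.116 0.262] -> t [-0.0039 -0.0019  0.0025]
[0.48  0.011 0.262] -> t [-0.0037 -0.002  -0.1075]
[ 0.509 -0.084  0.235] -> t [ 0.0234 -0.0023 -0.2074]
jaw yaw 107.17620078135965
ax -0.0 (tool x down)
```

View pics/s2.png

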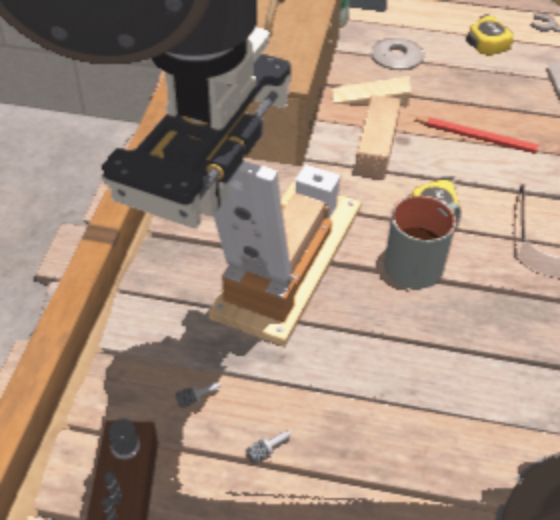

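The gripper is at the leaf's upper outer end, crop (200,190), and the leaf hasn't moved. I don't see the fingers clearly, so I check where the TCP and the tip project.

Run:
```python
from h import *
from plant import viewer,ctrl
import cv2
S=viewer.snapshot("scene");T=viewer.snapshot("top");o=ctrl.get_obs();p=np.array(o["tool_pos"])
ims=[]
for s in(S,T):
    im=s["pixels"][:,:,::-1].copy()
    c=proj(s,p); 
    im=cv2.resize(im,None,fx=4,fy=4,interpolation=2)
    for dz,col in((-.011,(0,0,255)),(.055,(0,255,0))):
        q=proj(s,p+[0,0,dz]);cv2.circle(im,tuple((q*4).astype(int)),4,col,-1)
    for d,z in((0,.293),(.05,.29)):
        q=proj(s,np.r_[H+d*U,z]);cv2.circle(im,tuple((q*4).astype(int)),4,(255,0,255),-1)
    x,y=(c*4).astype(int);ims.append(cv2.resize(im[max(0,y-250):y+250,x-200:x+200],(400,500)))
cv2.imwrite("pics/c.png",np.hstack(ims))
```

```text
(no output)
```

View pics/c.png

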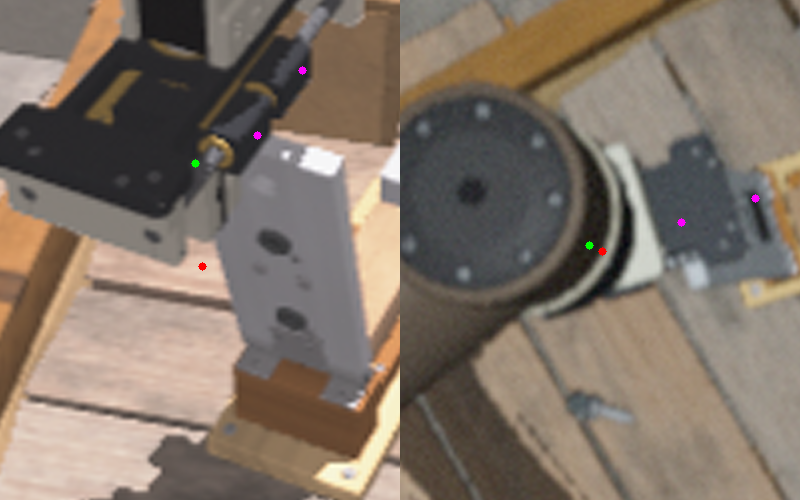

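The finger (right edge about (225,210) in the left pane) ends within a few mm of the projected tip, just outside the leaf. I push the leaf over.

```bash
python3 -m creep '[{"gripper":0,"tx":-0.004,"ty":-0.002,"tz":-0.015,"ax":0,"ay":0,"az":0},{"gripper":0,"tx":-0.004,"ty":-0.002,"tz":-0.03,"ax":0,"ay":0,"az":0},{"gripper":0,"tx":-0.004,"ty":-0.002,"tz":-0.045,"ax":0,"ay":0,"az":0},{"gripper":0,"tx":-0.004,"ty":-0.002,"tz":-0.058,"ax":0,"ay":0,"az":0},{"gripper":0,"tx":-0.004,"ty":-0.002,"tz":-0.07,"ax":0,"ay":0,"az":0},{"gripper":0,"tx":-0.004,"ty":-0.002,"tz":-0.082,"ax":0,"ay":0,"az":0}]'
python3 -m creep '[{"gripper":0,"tx":0,"ty":0,"tz":-0.012,"ax":0,"ay":0,"az":0},{"gripper":0,"tx":0,"ty":0,"tz":-0.024,"ax":0,"ay":0,"az":0},{"gripper":0,"tx":0.004,"ty":0,"tz":-0.036,"ax":0,"ay":0,"az":0},{"gripper":0,"tx":0.008,"ty":0,"tz":-0.048,"ax":0,"ay":0,"az":0},{"gripper":0,"tx":0.012,"ty":0,"tz":-0.06,"ax":0,"ay":0,"az":0},{"gripper":0,"tx":0.016,"ty":0,"tz":-0.072,"ax":0,"ay":0,"az":0},{"gripper":0,"tx":0.02,"ty":0,"tz":-0.084,"ax":0,"ay":0,"az":0},{"gripper":0,"tx":0.024,"ty":0,"tz":-0.096,"ax":0,"ay":0,"az":0},{"gripper":0,"tx":0.027,"ty":0,"tz":-0.11,"ax":0,"ay":0,"az":0},{"gripper":0,"tx":0.027,"ty":0,"tz":-0.125,"ax":0,"ay":0,"az":0},{"gripper":0,"tx":0.027,"ty":0,"tz":-0.125,"ax":0,"ay":0,"az":0}]'
python3 - <<'E'
from plant import viewer
import cv2
import numpy as np
a=viewer.snapshot("scene")["pixels"][80:340,200:420,::-1];b=viewer.snapshot("top")["pixels"][100:260,230:410,::-1]
cv2.imwrite("pics/c2.png",np.hstack([cv2.resize(a,(440,520)),cv2.resize(b,(360,520))]))
E
```

```text
clock: 4.23
tool_pos: [0.4757, 0.0361, 0.2683]
orientation: [-86.0, 89.8, 21.2]
force: [0.1, 1.5, -0.2]
opening: 0.0008
clock: 5.15
tool_pos: [0.5129, -0.0846, 0.2408]
orientation: [-112.4, 89.8, -5.3]
force: [-0.0, 0.4, 0.3]
opening: 0.0007
```

View pics/c2.png

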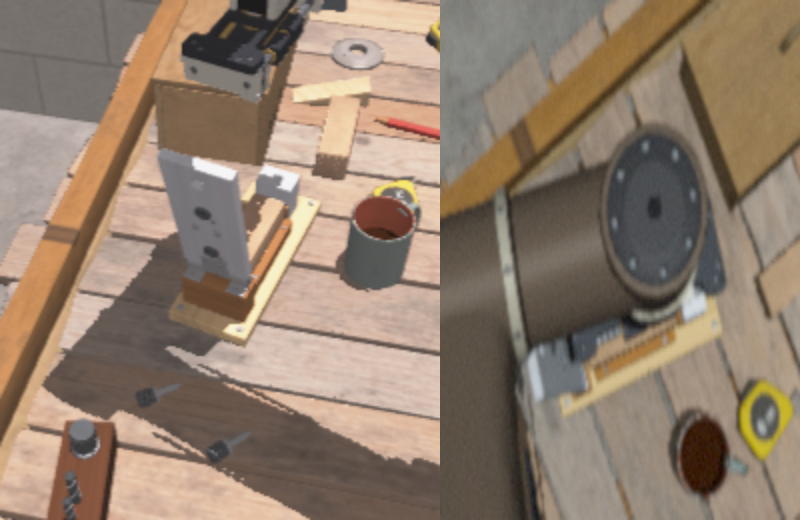

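The finger passed without moving the leaf: leaf top still at crop (160–240,150–180), gripper up at (240,60). The real gripper height seems to disagree with my assumption, so I measure it.

Run:
```python
from h import *
from plant import viewer,ctrl
import cv2
S=viewer.snapshot("scene");o=ctrl.get_obs();p=np.array(o["tool_pos"]);print(p,o["joint_pos"],o["force"],o["opening"])
for dz in(-.011,0,.055,.15): print(dz,proj(S,p+[0,0,dz]))
im=cv2.resize(S["pixels"][:,:,::-1],None,fx=4,fy=4,interpolation=2)
for dz,col in((-.011,(0,0,255)),(.055,(0,255,0)),(.15,(255,0,0))):
    cv2.circle(im,tuple((proj(S,p+[0,0,dz])*4).astype(int)),4,col,-1)
u3=np.r_[U,0]*.097
for k in(1,-1):cv2.circle(im,tuple((proj(S,p+[0,0,.055]+k*u3)*4).astype(int)),4,(0,255,255),-1)
for a in(1.57,1.75):
  for r in(.212,):
    cv2.circle(im,tuple((proj(S,np.r_[H-r*np.cos(a)*U,.081+r*np.sin(a)])*4).astype(int)),4,(255,0,255),-1)
cv2.imwrite("pics/c3.png",im[180:780,1000:1600])
```

```text
[ 0.51200908 -0.08286844  0.24029305] [ 1.25135042e+01  4.26057526e+00 -1.55109424e+01  5.57684808e-03
 -7.00972188e+01 -8.53820436e+01] [ 0.35682778  0.56328775 -0.95614576] 0.00037163699820663427
-0.011 [326.18775645 140.58774865]
0 [326.33927626 136.67635507]
0.055 [327.13800471 116.05765629]
0.15 [328.70227983  75.67682635]
```

View pics/c3.png

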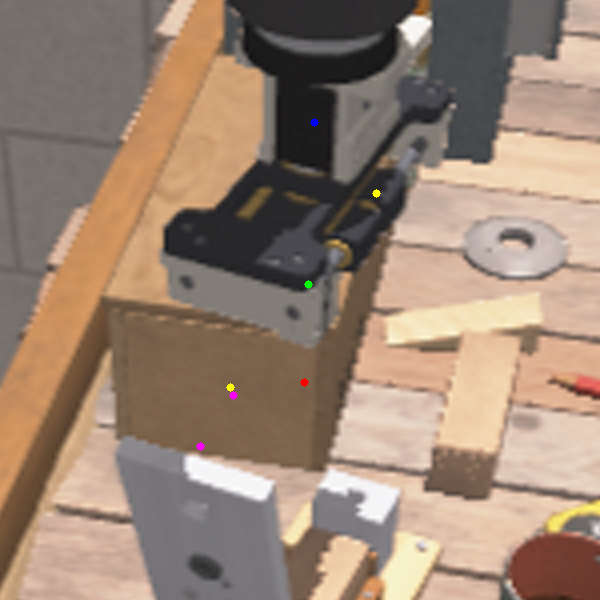

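```bash
python3 -m creep '[{"gripper":0.0876,"tx":-0.04,"ty":0,"tz":0,"ax":0,"ay":0,"az":0},{"gripper":0.0876,"tx":-0.08,"ty":0,"tz":0,"ax":0.1,"ay":0,"az":0},{"gripper":0.0876,"tx":-0.08,"ty":0,"tz":0,"ax":0.2,"ay":0,"az":0},{"gripper":0.0876,"tx":-0.08,"ty":0,"tz":0,"ax":0.3,"ay":0,"az":0},{"gripper":0.0876,"tx":-0.08,"ty":0,"tz":0,"ax":0.4,"ay":0,"az":0},{"gripper":0.0876,"tx":-0.08,"ty":0,"tz":0,"ax":0.5,"ay":0,"az":0},{"gripper":0.0876,"tx":-0.08,"ty":0,"tz":0,"ax":0.6,"ay":0,"az":0},{"gripper":0.0876,"tx":-0.08,"ty":0,"tz":0,"ax":0.7,"ay":0,"az":0},{"gripper":0.0876,"tx":-0.08,"ty":0,"tz":0,"ax":0.8,"ay":0,"az":0},{"gripper":0.0876,"tx":-0.08,"ty":0,"tz":0,"ax":0.8,"ay":0,"az":0}]'
python3 - <<'E'
from h import *
from plant import viewer,ctrl
import cv2
S=viewer.snapshot("scene");o=ctrl.get_obs();p=np.array(o["tool_pos"]);Rm=R.from_euler('xyz',o["orientation"],degrees=True).as_matrix()
im=cv2.resize(S["pixels"][:,:,::-1],None,fx=4,fy=4,interpolation=2)
def dot(v,c):
    q=proj(S,p+Rm@np.array(v));cv2.circle(im,tuple((q*4).astype(int)),4,c,-1);return q*4
q=dot([.011,0,0],(0,0,255))
for k in(1,-1):
    dot([.011,0,k*.044],(0,0,255));dot([.011,0,k*.065],(255,0,255));dot([-.055,0,k*.097],(0,255,255));dot([-.055,k*.039,0],(0,255,0))
dot([-.055,0,0],(0,255,0))
x,y=q.astype(int);y0=max(0,y-350);cv2.imwrite("pics/c4.png",im[y0:y0+600,x-300:x+300])
E
```

```text
clock: 6.13
tool_pos: [0.5114, -0.0822, 0.3199]
orientation: [-47.5, 89.9, 13.6]
force: [-0.1, -0.0, -0.1]
opening: 0.0616
```

View pics/c4.png

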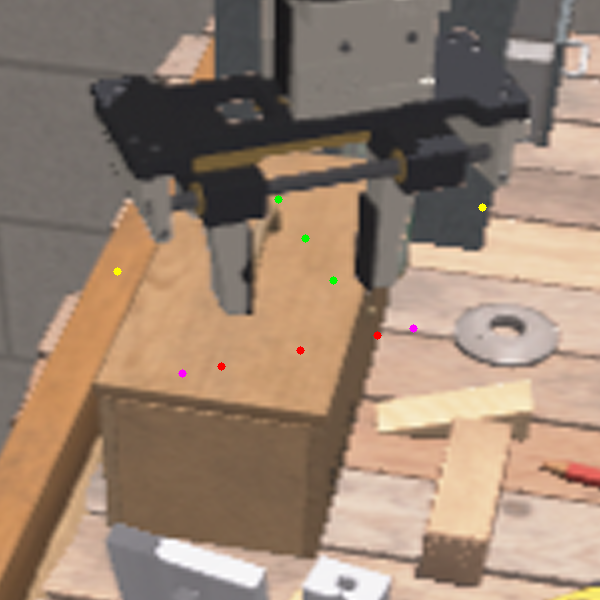

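The picture contradicts the reported height. The real fingertips are at crop (237,313) and (385,285), about 50 px above the predicted (red) dots. That is roughly 40 mm too high, or the same amount further from the camera. The top camera can separate the two.

Run:
```python
from h import *
from plant import viewer,ctrl
import cv2
S=viewer.snapshot("top");o=ctrl.get_obs();p=np.array(o["tool_pos"]);Rm=R.from_euler('xyz',o["orientation"],degrees=True).as_matrix();print(p,o["opening"])
im=cv2.resize(S["pixels"][:,:,::-1],None,fx=4,fy=4,interpolation=2)
def dot(v,c):
    q=proj(S,p+Rm@np.array(v));cv2.circle(im,tuple((q*4).astype(int)),3,c,-1);return q*4
q=dot([.011,0,0],(0,0,255))
for k in(1,-1):
    dot([.011,0,k*.044],(0,0,255));dot([.011,0,k*.065],(255,0,255));dot([-.055,0,k*.097],(0,255,255));dot([-.055,k*.039,0],(0,255,0))
x,y=q.astype(int);print(x,y);y0=max(0,y-300);cv2.imwrite("pics/c5.png",im[y0:y0+600,x-300:x+300])
```

```text
[ 0.51138116 -0.08245741  0.31962289] 0.06959872946957765
1320 751
```

View pics/c5.png

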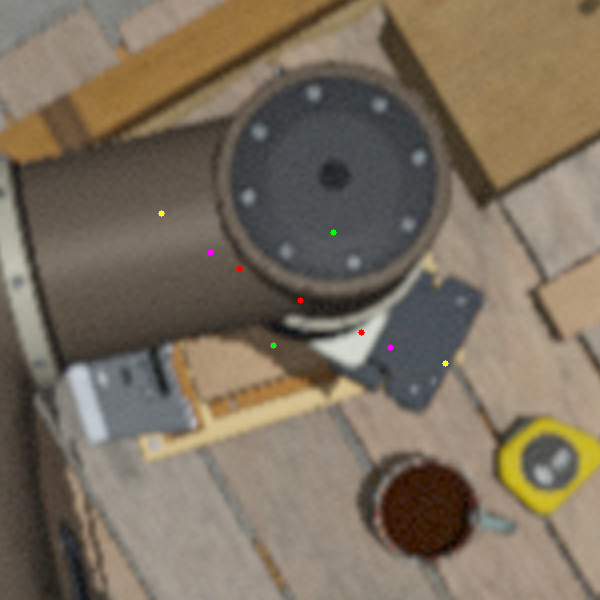

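The horizontal position agrees: the red TCP, the flange and the plate line up along the camera ray. So the real tool sits about 40 mm higher than `tool_pos` says. I will command about 40 mm lower, repeat the push, and calibrate z by touch later.

Run:
```python
from h import *
f=lambda d,z:np.r_[H+d*U,z]
rows([f(.11,.34),f(.11,.225),f(-.1,.2)],107.2)
```

```text
[0.447 0.116 0.34 ] -> t [-0.0204  0.151   0.1441]
[0.447 0.116 0.225] -> t [0.0946 0.1511 0.144 ]
[ 0.509 -0.084  0.2  ] -> t [ 0.1196  0.001  -0.0027]
jaw yaw 61.57241212253983
ax -0.796 (tool x down)
```

```bash
python3 -m creep '[{"gripper":0,"tx":-0.02,"ty":0.03,"tz":0.029,"ax":-0.11,"ay":0,"az":0},{"gripper":0,"tx":-0.02,"ty":0.06,"tz":0.057,"ax":-0.22,"ay":0,"az":0},{"gripper":0,"tx":-0.02,"ty":0.09,"tz":0.086,"ax":-0.33,"ay":0,"az":0},{"gripper":0,"tx":-0.02,"ty":0.12,"tz":0.115,"ax":-0.45,"ay":0,"az":0},{"gripper":0,"tx":-0.02,"ty":0.151,"tz":0.144,"ax":-0.57,"ay":0,"az":0},{"gripper":0,"tx":-0.02,"ty":0.151,"tz":0.144,"ax":-0.68,"ay":0,"az":0},{"gripper":0,"tx":-0.02,"ty":0.151,"tz":0.144,"ax":-0.796,"ay":0,"az":0},{"gripper":0,"tx":0.02,"ty":0.151,"tz":0.144,"ax":-0.796,"ay":0,"az":0},{"gripper":0,"tx":0.06,"ty":0.151,"tz":0.144,"ax":-0.796,"ay":0,"az":0},{"gripper":0,"tx":0.095,"ty":0.151,"tz":0.144,"ax":-0.796,"ay":0,"az":0},{"gripper":0,"tx":0.095,"ty":0.151,"tz":0.144,"ax":-0.796,"ay":0,"az":0}]'
python3 - <<'E'
from h import *
f=lambda d,z:np.r_[H+d*U,z]
rows([f(0,.225),f(-.1,.2)],107.2)
E
```

```text
clock: 7.15
tool_pos: [0.4438, 0.1143, 0.2179]
orientation: [97.1, 89.4, -155.8]
force: [-2.1, -1.7, -0.7]
opening: 0.0072
[0.48  0.011 0.225] -> t [-0.007  -0.0039 -0.1092]
[ 0.509 -0.084  0.2  ] -> t [ 0.0181 -0.0044 -0.2091]
jaw yaw 107.09556529705546
ax -0.002 (tool x down)
```

```bash
python3 -m creep '[{"gripper":0,"tx":0,"ty":-0.002,"tz":-0.02,"ax":0,"ay":0,"az":0},{"gripper":0,"tx":0,"ty":-0.002,"tz":-0.035,"ax":0,"ay":0,"az":0},{"gripper":0,"tx":0,"ty":-0.002,"tz":-0.047,"ax":0,"ay":0,"az":0},{"gripper":0,"tx":0,"ty":-0.002,"tz":-0.059,"ax":0,"ay":0,"az":0},{"gripper":0,"tx":0,"ty":-0.002,"tz":-0.071,"ax":0,"ay":0,"az":0},{"gripper":0,"tx":0,"ty":-0.002,"tz":-0.083,"ax":0,"ay":0,"az":0},{"gripper":0,"tx":0,"ty":-0.002,"tz":-0.095,"ax":0,"ay":0,"az":0}]'
python3 -m creep '[{"gripper":0,"tx":0.002,"ty":0,"tz":-0.012,"ax":0,"ay":0,"az":0},{"gripper":0,"tx":0.005,"ty":0,"tz":-0.024,"ax":0,"ay":0,"az":0},{"gripper":0,"tx":0.009,"ty":0,"tz":-0.036,"ax":0,"ay":0,"az":0},{"gripper":0,"tx":0.013,"ty":0,"tz":-0.048,"ax":0,"ay":0,"az":0}]'
python3 -m creep '[{"gripper":0,"tx":0.004,"ty":0,"tz":-0.012,"ax":0,"ay":0,"az":0},{"gripper":0,"tx":0.008,"ty":0,"tz":-0.024,"ax":0,"ay":0,"az":0},{"gripper":0,"tx":0.012,"ty":0,"tz":-0.036,"ax":0,"ay":0,"az":0},{"gripper":0,"tx":0.016,"ty":0,"tz":-0.048,"ax":0,"ay":0,"az":0},{"gripper":0,"tx":0.02,"ty":0,"tz":-0.06,"ax":0,"ay":0,"az":0},{"gripper":0,"tx":0.024,"ty":0,"tz":-0.075,"ax":0,"ay":0,"az":0},{"gripper":0,"tx":0.024,"ty":0,"tz":-0.075,"ax":0,"ay":0,"az":0}]'
python3 - <<'E'
from plant import viewer,spotter,ctrl
import cv2
import numpy as np
a=viewer.snapshot("scene")["pixels"][80:340,200:420,::-1]
print([(d["rect"],d["score"]) for d in spotter.trace("scene","leaf")],[(d["position"],d["score"]) for d in spotter.mark_of("scene","leaf_hole")])
cv2.imwrite("pics/c6.png",cv2.resize(a,(440,520)))
print(ctrl.get_obs()["force"])
E
```

```text
clock: 7.73
tool_pos: [0.4793, 0.0257, 0.2271]
orientation: [-90.7, 89.8, 16.4]
force: [0.9, 1.9, 1.7]
opening: 0.0005
clock: 8.07
tool_pos: [0.4932, -0.0205, 0.2139]
orientation: [-97.7, 89.8, 9.4]
force: [0.2, 0.8, 1.1]
opening: 0.0006
clock: 8.65
tool_pos: [0.5146, -0.0935, 0.1885]
orientation: [-141.0, 89.9, -34.0]
force: [-0.4, -0.3, -0.1]
opening: 0.0002
[([325.1, 172.8, 56.2, 88.3], 0.84)] [([331.6, 138.6], 0.67)]
[-0.13869223  0.36014562 -0.43680438]
```

View pics/c6.png

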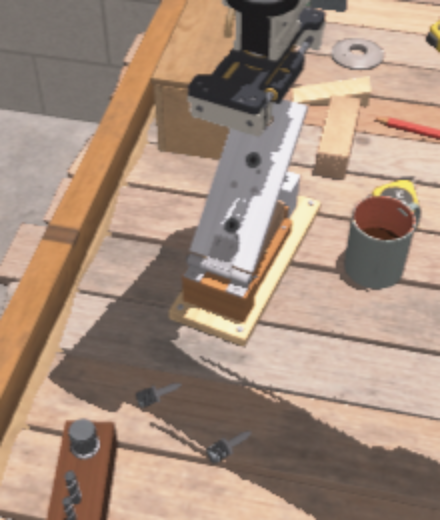

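The leaf is now over at about 1 rad (free end at crop (300,105)). I push a little further and down, then measure its angle from the network's mark.

```bash
python3 -m creep '[{"gripper":0,"tx":0.005,"ty":0,"tz":-0.012,"ax":0,"ay":0,"az":0},{"gripper":0,"tx":0.012,"ty":0,"tz":-0.024,"ax":0,"ay":0,"az":0},{"gripper":0,"tx":0.022,"ty":0,"tz":-0.036,"ax":0,"ay":0,"az":0},{"gripper":0,"tx":0.032,"ty":0,"tz":-0.045,"ax":0,"ay":0,"az":0},{"gripper":0,"tx":0.04,"ty":0,"tz":-0.045,"ax":0,"ay":0,"az":0},{"gripper":0,"tx":0.04,"ty":0,"tz":-0.045,"ax":0,"ay":0,"az":0}]'
cat >> h.py <<'E'
def leafang():
    from plant import viewer,spotter
    for c in("scene","top"):
        s=viewer.snapshot(c)
        for d in spotter.mark_of(c,"leaf_hole")[:2]:
            A=np.arange(0,2,.005); e=[]
            for a in A:
                P3=np.r_[H-(.184*np.cos(a)-.006*np.sin(a))*U,.081+.184*np.sin(a)+.006*np.cos(a)]
                e.append(np.linalg.norm(proj(s,P3)-d["position"]))
            i=int(np.argmin(e));print(c,"leaf",A[i].round(3),"err",e[i].round(1),round(d["score"],2),np.round(d["position"],1),np.round(d["position"]-proj(s,np.r_[P,.087]),1))
E
python3 -c "
from h import *
leafang()"
```

```text
clock: 9.3
tool_pos: [0.5249, -0.1359, 0.1441]
orientation: [71.2, 89.7, 178.0]
force: [-0.5, 0.6, -0.7]
opening: 0.0003
scene leaf 0.1 err 0.7 0.81 [338.  160.6] [-0.6 -5. ]
top leaf 0.395 err 1.7 0.86 [351.8 188.8] [-3.5  0.8]
```

```bash
python3 -c "
from h import *
rows([[.525,-.136,.2],[.47,.1,.2],[.4388,.2574,.16]],40.7)
leafang()
from plant import ctrl;print(ctrl.get_obs()['joint_pos'])"
```

```text
[ 0.525 -0.136  0.2  ] -> t [-0.0528  0.0018 -0.0004]
[0.47 0.1  0.2 ] -> t [-0.0529 -0.0144  0.2413]
[0.439 0.257 0.16 ] -> t [-0.0129 -0.0305  0.401 ]
jaw yaw 106.96614922942548
ax 1.157 (tool x down)
scene leaf 0.05 err 0.3 0.96 [339.  163.1] [ 0.4 -2.5]
top leaf 0.0 err 3.3 0.93 [353.1 190.5] [-2.2  2.5]
[ 6.29160554e+00  1.07451976e+01 -2.05408569e+01  3.77748274e-03
 -5.86599999e+01 -7.93176894e+01]
```

The leaf rests at about 0.05 rad, on its spring bar. Next, the pin.

```bash
python3 -m creep '[{"gripper":0.0876,"tx":-0.035,"ty":0,"tz":0,"ax":0.1,"ay":0,"az":0},{"gripper":0.0876,"tx":-0.053,"ty":-0.003,"tz":0.03,"ax":0.2,"ay":0,"az":0},{"gripper":0.0876,"tx":-0.053,"ty":-0.006,"tz":0.06,"ax":0.3,"ay":0,"az":0},{"gripper":0.0876,"tx":-0.053,"ty":-0.009,"tz":0.1,"ax":0.42,"ay":0,"az":0},{"gripper":0.0876,"tx":-0.053,"ty":-0.012,"tz":0.14,"ax":0.54,"ay":0,"az":0},{"gripper":0.0876,"tx":-0.053,"ty":-0.014,"tz":0.18,"ax":0.66,"ay":0,"az":0},{"gripper":0.0876,"tx":-0.053,"ty":-0.014,"tz":0.22,"ax":0.78,"ay":0,"az":0},{"gripper":0.0876,"tx":-0.053,"ty":-0.018,"tz":0.26,"ax":0.9,"ay":0,"az":0},{"gripper":0.0876,"tx":-0.053,"ty":-0.02,"tz":0.3,"ax":1.02,"ay":0,"az":0},{"gripper":0.0876,"tx":-0.053,"ty":-0.025,"tz":0.34,"ax":1.157,"ay":0,"az":0},{"gripper":0.0876,"tx":-0.04,"ty":-0.03,"tz":0.38,"ax":1.157,"ay":0,"az":0},{"gripper":0.0876,"tx":-0.013,"ty":-0.03,"tz":0.401,"ax":1.157,"ay":0,"az":0},{"gripper":0.0876,"tx":-0.013,"ty":-0.03,"tz":0.401,"ax":1.157,"ay":0,"az":0},{"gripper":0.0876,"tx":-0.013,"ty":-0.03,"tz":0.401,"ax":1.157,"ay":0,"az":0},{"gripper":0.0876,"tx":-0.013,"ty":-0.03,"tz":0.401,"ax":1.157,"ay":0,"az":0}]'
python3 - <<'E'
from h import *
from plant import viewer,ctrl
import cv2
rows([[.4388,.2574,.16],[.4388,.2574,.1]],40.7)
leafang()
S=viewer.snapshot("scene");o=ctrl.get_obs();p=np.array(o["tool_pos"]);Rm=R.from_euler('xyz',o["orientation"],degrees=True).as_matrix();print(p,o["opening"])
im=cv2.resize(S["pixels"][:,:,::-1],None,fx=4,fy=4,interpolation=2)
def dot(v,c):
    q=proj(S,p+[0,0,.04]+Rm@np.array(v));cv2.circle(im,tuple((q*4).astype(int)),3,c,-1);return q*4
q=dot([.011,0,0],(0,0,255))
for k in(1,-1): dot([.011,0,k*.044],(0,0,255));dot([.011,0,k*.065],(255,0,255))
x,y=q.astype(int);print(x,y);y0=max(0,y-250);cv2.imwrite("pics/c7.png",im[y0:y0+600,x-300:x+300])
E
```

```text
clock: 10.95
tool_pos: [0.485, 0.1961, 0.1532]
orientation: [84.0, 85.8, 128.0]
force: [-0.3, -0.4, 0.4]
opening: 0.087
[0.439 0.257 0.16 ] -> t [-0.0011  0.0765  0.0095]
[0.439 0.257 0.1  ] -> t [0.0588 0.072  0.009 ]
jaw yaw 44.01316201131897
ax 0.058 (tool x down)
scene leaf 0.05 err 1.4 0.62 [337.3 163.1] [-1.3 -2.5]
top leaf 0.0 err 4.3 0.61 [353.9 192.1] [-1.4  4.1]
[0.48568444 0.19596877 0.15501751] 0.08779473122582948
967 923
```

View pics/c7.png

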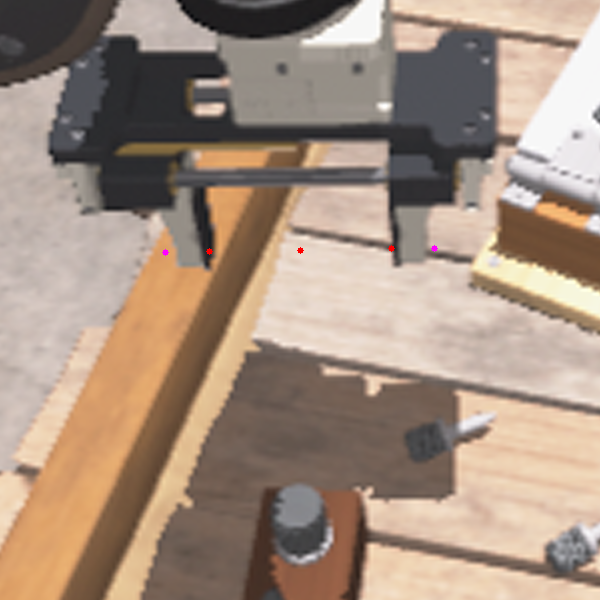

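The tips at crop (210,262) and (397,260) agree with a z offset of about +39 mm (red dots), laterally within 2 mm. The arm hasn't reached its target, so I check the joints.

```bash
python3 -m creep '[{"gripper":0.0876,"tx":0,"ty":0,"tz":0,"ax":0,"ay":0,"az":0}]'; python3 -c "
from h import *
from plant import ctrl
o=ctrl.get_obs();print(np.round(o['joint_pos'],1),np.round(o['qvel'],1),o['orientation'])
Rm=R.from_euler('xyz',o['orientation'],degrees=True).as_matrix();print(Rm.round(3))
T=R.from_matrix(np.column_stack([[0,0,-1],np.cross([np.cos(np.radians(40.7)),np.sin(np.radians(40.7)),0],[0,0,-1]),[np.cos(np.radians(40.7)),np.sin(np.radians(40.7)),0]]))
print('rotvec to target',(R.from_matrix(Rm).inv()*T).as_rotvec())
rows([[.4388,.2574,.16]],40.7)"
```

```text
clock: 11.28
tool_pos: [0.4857, 0.196, 0.155]
orientation: [81.6, 85.8, 125.7]
force: [-1.0, -0.2, -0.1]
opening: 0.0877
[  39.9    9.3  -19.4   -4.8  -61.  -173.6] [-0.   0.1  0.  -0.1  0.1 -0. ] [ 81.64471685  85.76393346 125.65103265]
[[-0.043 -0.693  0.719]
 [ 0.06   0.717  0.694]
 [-0.997  0.073  0.011]]
rotvec to target [ 0.05767981  0.00862977 -0.07343826]
[0.439 0.257 0.16 ] -> t [0.0007 0.0769 0.0089]
jaw yaw 43.98381157939764
ax 0.057 (tool x down)
```

Joint 6 is at its limit. A jaw yaw of 75° is reachable, clears the drills, and the pin is round, so I use that.

```bash
cat >> h.py <<'E'
def togo(pos,yaw):
    from plant import ctrl
    o=ctrl.get_obs();Rm=R.from_euler('xyz',o['orientation'],degrees=True);y=np.radians(yaw);z=np.array([np.cos(y),np.sin(y),0]);x=np.array([0,0,-1.])
    T=R.from_matrix(np.column_stack([x,np.cross(z,x),z]))
    print("t",Rm.inv().apply(np.array(pos)-o['tool_pos']).round(4),"a",(Rm.inv()*T).as_rotvec().round(4),"joints",np.round(o['joint_pos'],1),"pos",np.round(o['tool_pos'],4),"F",np.round(o['force'],1),"open",round(o['opening'],4))
E
python3 -c "
from h import *
togo([.4388,.2574,.14],75)"
```

```text
t [0.0207 0.0755 0.0087] a [-0.5407  0.0303 -0.0685] joints [  39.9    9.3  -19.4   -4.8  -61.  -173.6] pos [0.4857 0.196  0.155 ] F [-1.  -0.2 -0.1] open 0.0877
```

```bash
python3 -m creep '[{"gripper":0.0876,"tx":0.004,"ty":0.015,"tz":0.002,"ax":-0.11,"ay":0.006,"az":-0.014},{"gripper":0.0876,"tx":0.008,"ty":0.03,"tz":0.004,"ax":-0.22,"ay":0.012,"az":-0.028},{"gripper":0.0876,"tx":0.012,"ty":0.045,"tz":0.005,"ax":-0.33,"ay":0.018,"az":-0.042},{"gripper":0.0876,"tx":0.016,"ty":0.06,"tz":0.007,"ax":-0.44,"ay":0.024,"az":-0.056},{"gripper":0.0876,"tx":0.021,"ty":0.0755,"tz":0.009,"ax":-0.54,"ay":0.03,"az":-0.0685},{"gripper":0.0876,"tx":0.021,"ty":0.0755,"tz":0.009,"ax":-0.54,"ay":0.03,"az":-0.0685},{"gripper":0.0876,"tx":0.021,"ty":0.0755,"tz":0.009,"ax":-0.54,"ay":0.03,"az":-0.0685}]'
python3 -c "
from h import *
togo([.4388,.2574,.12],75)"
```

```text
clock: 11.87
tool_pos: [0.4383, 0.2583, 0.1393]
orientation: [114.3, 90.0, -170.6]
force: [0.8, -0.3, -0.6]
opening: 0.0873
t [ 0.0193 -0.0007 -0.0007] a [ 0.0005 -0.0003 -0.0006] joints [  52.6    8.   -25.2   -0.   -56.9 -157.6] pos [0.4383 0.2583 0.1393] F [ 0.8 -0.3 -0.6] open 0.0873
```

```bash
python3 -m creep '[{"gripper":0.0876,"tx":0.03,"ty":-0.001,"tz":-0.001,"ax":0,"ay":0,"az":0},{"gripper":0.07,"tx":0.06,"ty":-0.001,"tz":-0.001,"ax":0,"ay":0,"az":0},{"gripper":0.06,"tx":0.08,"ty":-0.001,"tz":-0.001,"ax":0,"ay":0,"az":0},{"gripper":0.06,"tx":0.09,"ty":-0.001,"tz":-0.001,"ax":0,"ay":0,"az":0},{"gripper":0.06,"tx":0.1,"ty":-0.001,"tz":-0.001,"ax":0,"ay":0,"az":0},{"gripper":0.06,"tx":0.108,"ty":-0.001,"tz":-0.001,"ax":0,"ay":0,"az":0},{"gripper":0.06,"tx":0.108,"ty":-0.001,"tz":-0.001,"ax":0,"ay":0,"az":0}]'
python3 - <<'E'
from h import *
from plant import viewer
import cv2
togo([.4388,.2574,.03],75)
S=viewer.snapshot("scene")
q=(proj(S,[.4388,.2574,.079])).astype(int);print(q)
# knob top & finger edge crop saved for numeric look
cv2.imwrite("pics/g.png",cv2.resize(S["pixels"][q[1]-60:q[1]+40,q[0]-60:q[0]+60,::-1],None,fx=5,fy=5,interpolation=2))
E
```

```text
clock: 12.45
tool_pos: [0.4393, 0.256, 0.0301]
orientation: [141.7, 89.9, -143.4]
force: [-0.4, -0.6, 0.0]
opening: 0.061
t [0.0001 0.0009 0.0012] a [-0.0016 -0.0017 -0.0013] joints [ 5.240e+01  1.580e+01 -3.250e+01 -1.000e-01 -4.190e+01 -1.574e+02] pos [0.4393 0.256  0.0301] F [-0.4 -0.6  0. ] open 0.061
[240 293]
```

View pics/g.png

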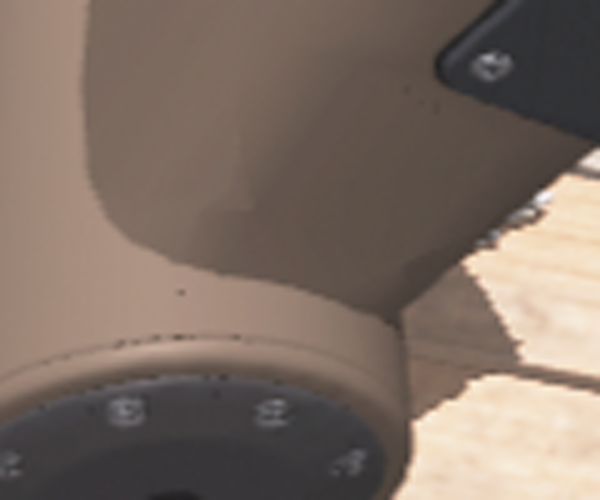

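The wrist hides the grasp completely, so I go by feel. I close and read the opening: 26 mm means knob, 30 mm means collar.

```bash
python3 -m creep '[{"gripper":0,"tx":0,"ty":0.001,"tz":0.001,"ax":0,"ay":0,"az":0},{"gripper":0,"tx":0,"ty":0.001,"tz":0.001,"ax":0,"ay":0,"az":0},{"gripper":0,"tx":0,"ty":0.001,"tz":0.001,"ax":0,"ay":0,"az":0},{"gripper":0,"tx":0,"ty":0.001,"tz":0.001,"ax":0,"ay":0,"az":0},{"gripper":0,"tx":0,"ty":0.001,"tz":0.001,"ax":0,"ay":0,"az":0},{"gripper":0,"tx":0,"ty":0.001,"tz":0.001,"ax":0,"ay":0,"az":0},{"gripper":0,"tx":0,"ty":0.001,"tz":0.001,"ax":0,"ay":0,"az":0},{"gripper":0,"tx":0,"ty":0.001,"tz":0.001,"ax":0,"ay":0,"az":0}]'
```

```text
clock: 13.17
tool_pos: [0.4388, 0.258, 0.0312]
orientation: [109.7, 90.0, -175.3]
force: [-1.5, 0.0, 4.1]
opening: 0.0252
```

Opening is 25 mm, so it has the knob. I lift and check.

```bash
python3 -m creep '[{"gripper":0,"tx":-0.01,"ty":0,"tz":0,"ax":0,"ay":0,"az":0},{"gripper":0,"tx":-0.025,"ty":0,"tz":0,"ax":0,"ay":0,"az":0},{"gripper":0,"tx":-0.05,"ty":0,"tz":0,"ax":0,"ay":0,"az":0},{"gripper":0,"tx":-0.08,"ty":0,"tz":0,"ax":0,"ay":0,"az":0},{"gripper":0,"tx":-0.12,"ty":0,"tz":0,"ax":0,"ay":0,"az":0},{"gripper":0,"tx":-0.15,"ty":0,"tz":0,"ax":0,"ay":0,"az":0},{"gripper":0,"tx":-0.15,"ty":0,"tz":0,"ax":0,"ay":0,"az":0}]'
python3 - <<'E'
from h import *
from plant import viewer,spotter
leafang()
for c in("scene","top"):
    S=viewer.snapshot(c)
    for n in("locating_pin","pin_tip"): print(c,n,[(np.round(d["position"],1),round(d["score"],2)) for d in spotter.mark_of(c,n)])
f=lambda p,z:np.r_[p,z]
togo(f(P,.18),75)
togo([.47,.1,.18],75)
E
```

```text
clock: 13.75
tool_pos: [0.4414, 0.2597, 0.188]
orientation: [-33.2, 89.5, 41.9]
force: [0.8, 0.1, 0.1]
opening: 0.0254
scene leaf 0.015 err 2.9 0.64 [335.7 164.7] [-2.9 -0.9]
top leaf 0.44 err 2.0 0.8 [350.9 189.2] [-4.4  1.2]
scene locating_pin [(array([315.6, 300.4]), 0.73), (array([232.4, 260.4]), 0.67), (array([273.8, 276.4]), 0.5)]
scene pin_tip [(array([325.2, 296.9]), 0.61), (array([288.8, 271.6]), 0.53), (array([235.8, 271.4]), 0.48)]
top locating_pin [(array([250.2, 250.9]), 0.47), (array([252.6, 220. ]), 0.39)]
top pin_tip [(array([258.9, 225.8]), 0.55), (array([264. , 253.2]), 0.43)]
t [ 0.0007 -0.2019 -0.3828] a [-0.0006 -0.0023 -0.0015] joints [  52.6    5.9  -21.8   -0.   -62.5 -157.6] pos [0.4385 0.2575 0.1801] F [ 1.  -1.9 -2.3] open 0.0254
t [ 0.0003 -0.0712 -0.1439] a [-0.0006 -0.0023 -0.0015] joints [  52.6    5.9  -21.8   -0.   -62.5 -157.6] pos [0.4385 0.2575 0.1801] F [ 1.  -1.9 -2.3] open 0.0254
```

```bash
python3 -m creep '[{"gripper":0,"tx":0,"ty":-0.01,"tz":-0.02,"ax":0,"ay":0,"az":0},{"gripper":0,"tx":0,"ty":-0.027,"tz":-0.05,"ax":0,"ay":0,"az":0},{"gripper":0,"tx":0,"ty":-0.042,"tz":-0.08,"ax":0,"ay":0,"az":0},{"gripper":0,"tx":0,"ty":-0.058,"tz":-0.11,"ax":0,"ay":0,"az":0},{"gripper":0,"tx":0,"ty":-0.074,"tz":-0.14,"ax":0,"ay":0,"az":0},{"gripper":0,"tx":0,"ty":-0.09,"tz":-0.17,"ax":0,"ay":0,"az":0},{"gripper":0,"tx":0,"ty":-0.106,"tz":-0.2,"ax":0,"ay":0,"az":0},{"gripper":0,"tx":0,"ty":-0.122,"tz":-0.23,"ax":0,"ay":0,"az":0},{"gripper":0,"tx":0,"ty":-0.137,"tz":-0.26,"ax":0,"ay":0,"az":0},{"gripper":0,"tx":0,"ty":-0.153,"tz":-0.29,"ax":0,"ay":0,"az":0},{"gripper":0,"tx":0,"ty":-0.169,"tz":-0.32,"ax":0,"ay":0,"az":0},{"gripper":0,"tx":0,"ty":-0.185,"tz":-0.35,"ax":0,"ay":0,"az":0},{"gripper":0,"tx":0,"ty":-0.196,"tz":-0.37,"ax":0,"ay":0,"az":0},{"gripper":0,"tx":0,"ty":-0.202,"tz":-0.383,"ax":0,"ay":0,"az":0},{"gripper":0,"tx":0,"ty":-0.202,"tz":-0.383,"ax":0,"ay":0,"az":0},{"gripper":0,"tx":0,"ty":-0.202,"tz":-0.383,"ax":0,"ay":0,"az":0}]'
python3 - <<'E'
from h import *
from plant import viewer,spotter
leafang()
togo(np.r_[P,.18],75)
for c in("scene","top"):
    S=viewer.snapshot(c)
    for n in("locating_pin","pin_tip"): print(c,n,[(np.round(d["position"],1),round(d["score"],2)) for d in spotter.mark_of(c,n)])
    for z in(.205,.163,.087): print(z,proj(S,np.r_[P,z]).round(1))
E
```

```text
clock: 15.58
tool_pos: [0.5342, -0.1652, 0.1802]
orientation: [114.5, 89.9, -170.6]
force: [-0.2, 1.3, -1.5]
opening: 0.0257
scene leaf 0.075 err 1.0 0.63 [339.7 161.9] [ 1.1 -3.7]
top leaf 0.345 err 3.2 0.86 [352.8 190.2] [-2.5  2.2]
t [ 0.001   0.0001 -0.001 ] a [ 0.0004 -0.0006 -0.0008] joints [   3.1   10.6  -16.     0.   -63.5 -108. ] pos [ 0.5345 -0.1637  0.181 ] F [ 0.   0.6 -1.5] open 0.0256
scene locating_pin [(array([338.6, 131.6]), 0.62), (array([339. , 147.8]), 0.56), (array([277.9, 274.5]), 0.46), (array([312.9, 301.2]), 0.42)]
scene pin_tip [(array([338.3, 143.8]), 0.74), (array([289.5, 271.8]), 0.54), (array([325.3, 297.9]), 0.46)]
0.205 [341.1 129. ]
0.163 [340.2 142.7]
0.087 [338.6 165.6]
top locating_pin [(array([252.4, 220.8]), 0.43)]
top pin_tip [(array([259., 227.]), 0.58)]
0.205 [358.6 183.4]
0.163 [357.4 185.1]
0.087 [355.3 188. ]
```

Run:
```python
from h import *
from plant import viewer,spotter
import cv2
S=viewer.snapshot("scene")
x0,y0=300,105
im=cv2.resize(S["pixels"][y0:y0+75,x0:x0+80,::-1],None,fx=8,fy=8,interpolation=cv2.INTER_CUBIC)
g=lambda p:tuple(((proj(S,p)-[x0,y0]+.5)*8).astype(int))
for z in(.087,.098,.163,.205): cv2.circle(im,g(np.r_[P,z]),2,(0,0,255),-1)
cv2.imwrite("pics/last.png",im)
```

```text
(no output)
```

View pics/last.png

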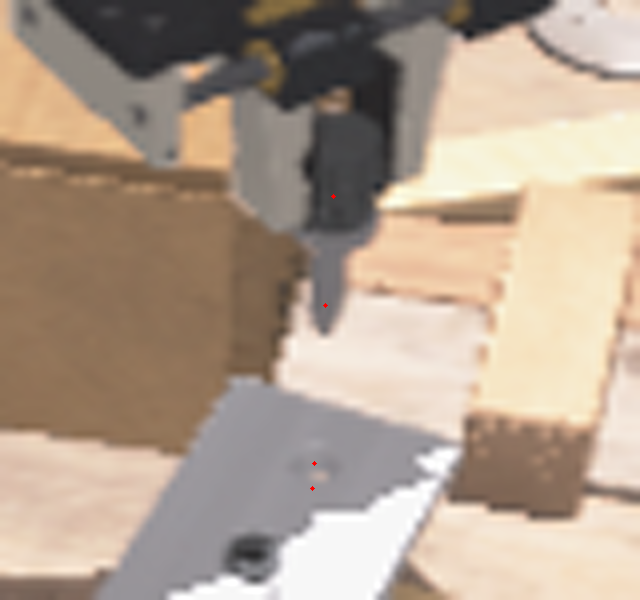

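The picture shows:
- Pin tip at crop (324,332), on the predicted vertical over the hole. The leaf hole is at (315,468) and its prediction at (314,463).
- The tip is at about z 0.151, so the collar should be home at a reported TCP z of about 0.075.

I descend and feel for contact.

```bash
python3 -m creep '[{"gripper":0,"tx":0.02,"ty":0,"tz":-0.001,"ax":0,"ay":0,"az":0},{"gripper":0,"tx":0.04,"ty":0,"tz":-0.001,"ax":0,"ay":0,"az":0},{"gripper":0,"tx":0.045,"ty":0,"tz":-0.001,"ax":0,"ay":0,"az":0},{"gripper":0,"tx":0.045,"ty":0,"tz":-0.001,"ax":0,"ay":0,"az":0}]'
python3 -m creep '[{"gripper":0,"tx":0.003,"ty":0,"tz":0,"ax":0,"ay":0,"az":0},{"gripper":0,"tx":0.006,"ty":0,"tz":0,"ax":0,"ay":0,"az":0},{"gripper":0,"tx":0.009,"ty":0,"tz":0,"ax":0,"ay":0,"az":0},{"gripper":0,"tx":0.012,"ty":0,"tz":0,"ax":0,"ay":0,"az":0},{"gripper":0,"tx":0.012,"ty":0,"tz":0,"ax":0,"ay":0,"az":0}]'
python3 -c "
from h import *
togo(np.r_[P,.075],75);leafang()"
```

```text
clock: 16.47
tool_pos: [0.5331, -0.1654, 0.1346]
orientation: [110.8, 89.8, -174.2]
force: [0.3, 0.9, -1.2]
opening: 0.0251
clock: 16.88
tool_pos: [0.5341, -0.1654, 0.1237]
orientation: [120.7, 89.9, -164.4]
force: [-0.4, 0.0, -1.8]
opening: 0.0256
t [0.0487 0.     0.0009] a [-0.0006 -0.0007 -0.0012] joints [   2.9   13.5  -20.4    0.   -56.2 -107.9] pos [ 0.5341 -0.1654  0.1237] F [-0.4  0.  -1.8] open 0.0256
scene leaf 0.05 err 0.6 0.88 [338.1 163. ] [-0.5 -2.6]
top leaf 0.0 err 1.6 0.83 [354.5 189.4] [-0.8  1.4]
```

```bash
python3 -m creep '[{"gripper":0,"tx":0.003,"ty":0,"tz":0,"ax":0,"ay":0,"az":0},{"gripper":0,"tx":0.006,"ty":0,"tz":0,"ax":0,"ay":0,"az":0},{"gripper":0,"tx":0.006,"ty":0,"tz":0,"ax":0,"ay":0,"az":0}]'
python3 -m creep '[{"gripper":0,"tx":0.003,"ty":0,"tz":0,"ax":0,"ay":0,"az":0},{"gripper":0,"tx":0.006,"ty":0,"tz":0,"ax":0,"ay":0,"az":0},{"gripper":0,"tx":0.006,"ty":0,"tz":0,"ax":0,"ay":0,"az":0}]'
python3 -m creep '[{"gripper":0,"tx":0.003,"ty":0,"tz":0,"ax":0,"ay":0,"az":0},{"gripper":0,"tx":0.006,"ty":0,"tz":0,"ax":0,"ay":0,"az":0},{"gripper":0,"tx":0.006,"ty":0,"tz":0,"ax":0,"ay":0,"az":0}]'
python3 -c "
from h import *
togo(np.r_[P,.075],75);leafang()"
```

```text
clock: 17.33
tool_pos: [0.5339, -0.1654, 0.1173]
orientation: [114.9, 89.9, -170.2]
force: [0.7, 0.1, -0.2]
opening: 0.0252
clock: 17.58
tool_pos: [0.5346, -0.1655, 0.1116]
orientation: [157.7, 90.0, -127.3]
force: [1.9, -0.8, -3.4]
opening: 0.0253
clock: 17.83
tool_pos: [0.5347, -0.1655, 0.1057]
orientation: [164.2, 90.0, -120.9]
force: [3.1, -0.7, -2.3]
opening: 0.0249
t [0.0307 0.0007 0.0008] a [-0.0004 -0.0007 -0.0002] joints [   2.9   14.6  -21.6    0.   -53.8 -107.9] pos [ 0.5347 -0.1655  0.1057] F [ 3.1 -0.7 -2.3] open 0.0249
scene leaf 0.065 err 2.5 0.6 [336.2 162.4] [-2.4 -3.2]
top leaf 0.365 err 2.9 0.83 [352.5 189.9] [-2.8  1.9]
```

```bash
python3 -m creep '[{"gripper":0,"tx":0.002,"ty":-0.001,"tz":0,"ax":0,"ay":0,"az":0},{"gripper":0,"tx":0.005,"ty":-0.001,"tz":0,"ax":0,"ay":0,"az":0},{"gripper":0,"tx":0.005,"ty":-0.001,"tz":0,"ax":0,"ay":0,"az":0}]'
python3 -m creep '[{"gripper":0,"tx":0.003,"ty":0,"tz":0,"ax":0,"ay":0,"az":0},{"gripper":0,"tx":0.005,"ty":0,"tz":0,"ax":0,"ay":0,"az":0},{"gripper":0,"tx":0.005,"ty":0,"tz":0,"ax":0,"ay":0,"az":0}]'
python3 -c "
from h import *
togo(np.r_[P,.075],75)"
```

```text
clock: 18.28
tool_pos: [0.5349, -0.1657, 0.1004]
orientation: [119.1, 89.9, -166.0]
force: [2.5, -0.7, -1.8]
opening: 0.0252
clock: 18.53
tool_pos: [0.535, -0.1658, 0.0955]
orientation: [121.3, 89.9, -163.7]
force: [1.5, -0.4, -2.5]
opening: 0.0253
t [0.0205 0.001  0.0009] a [-0.0006 -0.0008 -0.0013] joints [   2.8   15.3  -22.2    0.   -52.6 -107.9] pos [ 0.535  -0.1658  0.0955] F [ 1.5 -0.4 -2.5] open 0.0253
```

```bash
for i in 1; do :; done; python3 -m creep '[{"gripper":0,"tx":0.003,"ty":0,"tz":0,"ax":0,"ay":0,"az":0},{"gripper":0,"tx":0.005,"ty":0,"tz":0,"ax":0,"ay":0,"az":0},{"gripper":0,"tx":0.005,"ty":0,"tz":0,"ax":0,"ay":0,"az":0}]'
python3 -m creep '[{"gripper":0,"tx":0.002,"ty":0,"tz":0,"ax":0,"ay":0,"az":0},{"gripper":0,"tx":0.004,"ty":0,"tz":0,"ax":0,"ay":0,"az":0},{"gripper":0,"tx":0.004,"ty":0,"tz":0,"ax":0,"ay":0,"az":0}]'
python3 -m creep '[{"gripper":0,"tx":0.001,"ty":0,"tz":0,"ax":0,"ay":0,"az":0},{"gripper":0,"tx":0.003,"ty":0,"tz":0,"ax":0,"ay":0,"az":0},{"gripper":0,"tx":0.003,"ty":0,"tz":0,"ax":0,"ay":0,"az":0}]'
```

```text
clock: 18.78
tool_pos: [0.535, -0.1658, 0.0905]
orientation: [124.5, 89.9, -160.5]
force: [0.9, -0.7, -2.8]
opening: 0.0252
clock: 19.03
tool_pos: [0.5351, -0.1658, 0.0866]
orientation: [125.9, 89.9, -159.1]
force: [2.0, -1.3, -3.0]
opening: 0.0251
clock: 19.28
tool_pos: [0.5352, -0.1658, 0.0839]
orientation: [138.6, 89.9, -146.5]
force: [1.6, -0.5, -1.5]
opening: 0.0255
```

```bash
python3 -m creep '[{"gripper":0,"tx":0.001,"ty":0,"tz":0,"ax":0,"ay":0,"az":0},{"gripper":0,"tx":0.003,"ty":0,"tz":0,"ax":0,"ay":0,"az":0},{"gripper":0,"tx":0.003,"ty":0,"tz":0,"ax":0,"ay":0,"az":0}]'
python3 -m creep '[{"gripper":0,"tx":0.001,"ty":0,"tz":0,"ax":0,"ay":0,"az":0},{"gripper":0,"tx":0.003,"ty":0,"tz":0,"ax":0,"ay":0,"az":0},{"gripper":0,"tx":0.003,"ty":0,"tz":0,"ax":0,"ay":0,"az":0}]'
python3 -m creep '[{"gripper":0,"tx":0.001,"ty":0,"tz":0,"ax":0,"ay":0,"az":0},{"gripper":0,"tx":0.002,"ty":0,"tz":0,"ax":0,"ay":0,"az":0},{"gripper":0,"tx":0.002,"ty":0,"tz":0,"ax":0,"ay":0,"az":0}]'
```

```text
clock: 19.53
tool_pos: [0.5353, -0.1659, 0.081]
orientation: [152.4, 89.9, -132.7]
force: [0.7, -1.5, 1.6]
opening: 0.0252
clock: 19.78
tool_pos: [0.5354, -0.166, 0.078]
orientation: [159.5, 89.9, -125.6]
force: [1.1, -2.0, 3.0]
opening: 0.0251
clock: 20.03
tool_pos: [0.5354, -0.1661, 0.0762]
orientation: [161.2, 89.9, -123.8]
force: [1.7, -2.5, 3.9]
opening: 0.0253
```

The collar is on the leaf and the spring is compressing. I press on in 1–2 mm steps until the force rises steeply.

```bash
python3 -m creep '[{"gripper":0,"tx":0.001,"ty":0,"tz":0,"ax":0,"ay":0,"az":0},{"gripper":0,"tx":0.002,"ty":0,"tz":0,"ax":0,"ay":0,"az":0},{"gripper":0,"tx":0.002,"ty":0,"tz":0,"ax":0,"ay":0,"az":0}]'
python3 -m creep '[{"gripper":0,"tx":0.001,"ty":0,"tz":0,"ax":0,"ay":0,"az":0},{"gripper":0,"tx":0.0015,"ty":0,"tz":0,"ax":0,"ay":0,"az":0},{"gripper":0,"tx":0.0015,"ty":0,"tz":0,"ax":0,"ay":0,"az":0}]'
python3 -m creep '[{"gripper":0,"tx":0.001,"ty":0,"tz":0,"ax":0,"ay":0,"az":0},{"gripper":0,"tx":0.001,"ty":0,"tz":0,"ax":0,"ay":0,"az":0},{"gripper":0,"tx":0.001,"ty":0,"tz":0,"ax":0,"ay":0,"az":0}]'
```

```text
clock: 20.28
tool_pos: [0.5355, -0.1662, 0.0744]
orientation: [174.4, 89.9, -110.6]
force: [0.5, -3.5, 5.5]
opening: 0.025
clock: 20.53
tool_pos: [0.5355, -0.1663, 0.0732]
orientation: [-174.0, 89.9, -99.0]
force: [-0.7, -3.6, 8.0]
opening: 0.0253
clock: 20.78
tool_pos: [0.5356, -0.1663, 0.0731]
orientation: [-154.7, 89.9, -79.7]
force: [-2.6, -2.7, 15.2]
opening: 0.0251
```

```bash
python3 -m creep '[{"gripper":0,"tx":0.0005,"ty":0,"tz":0,"ax":0,"ay":0,"az":0},{"gripper":0,"tx":0.001,"ty":0,"tz":0,"ax":0,"ay":0,"az":0},{"gripper":0,"tx":0.001,"ty":0,"tz":0,"ax":0,"ay":0,"az":0},{"gripper":0,"tx":0.001,"ty":0,"tz":0,"ax":0,"ay":0,"az":0},{"gripper":0,"tx":0.001,"ty":0,"tz":0,"ax":0,"ay":0,"az":0},{"gripper":0,"tx":0.001,"ty":0,"tz":0,"ax":0,"ay":0,"az":0}]'
python3 - <<'E'
from h import *
from plant import viewer,spotter,ctrl
leafang();S=viewer.snapshot("scene")
for n in("locating_pin","pin_tip","leaf_hinge","mug_1","blank"): print(n,[(np.round(d["position"],1),round(d["score"],2)) for d in spotter.mark_of("scene",n)][:3])
for z in(.087,.045):print(proj(S,np.r_[P,z]))
d=spotter.trace("scene","leaf")[0];m=d["pixels"]
# predicted leaf outline corners for angles vs mask
import cv2
V=np.array([U[1],-U[0]])
for a in(0,.015,.03,.045,.06):
    pts=[]
    for r in(.01,.212):
        for w in(-.04,.04):
            for t in(-.006,.006):
                pts.append(proj(S,np.r_[H-(r*np.cos(a)-t*np.sin(a))*U+w*V,.081+r*np.sin(a)+t*np.cos(a)]))
    k=np.zeros(m.shape,np.uint8);cv2.fillConvexPoly(k,cv2.convexHull(np.round(np.array(pts)).astype(np.int32)),1)
    print(a,"IoU",((k>0)&m).sum()/((k>0)|m).sum())
print(ctrl.get_obs()["force"],ctrl.get_obs()["tool_pos"],ctrl.get_obs()["clock"])
E
```

```text
clock: 21.28
tool_pos: [0.5357, -0.1663, 0.073]
orientation: [-141.8, 89.9, -66.7]
force: [-6.1, -0.9, 23.7]
opening: 0.0254
scene leaf 0.01 err 1.7 0.66 [340.3 165.1] [ 1.7 -0.5]
top leaf 0.23 err 0.3 0.87 [354.3 187.4] [-1.  -0.6]
locating_pin [(array([275.4, 275.6]), 0.7), (array([315.1, 302.6]), 0.68)]
pin_tip [(array([288.6, 269.6]), 0.69), (array([326. , 295.9]), 0.62)]
leaf_hinge [(array([308.9, 213.9]), 0.61)]
mug_1 []
blank [(array([368.4, 148.4]), 0.56)]
[338.57701721 165.59647275]
[337.76024344 177.25903829]
0 IoU 0.8171889838556505
0.015 IoU 0.80355472404116
0.03 IoU 0.7871264367816092
0.045 IoU 0.7706463195691203
0.06 IoU 0.7662337662337663
[-6.34078185 -1.5966345  23.9994327 ] [ 0.53566147 -0.16632801  0.07295488] 21.8333
```

The stop is hard: z stays at 0.0730 while the force climbs to 24 N. That is about 10 mm below first spring contact, and the scene camera puts the leaf at about 0–0.01 rad. I hand in while still pressing.

```bash
python3 -c "
from plant import close_job,ctrl
print(close_job());print(ctrl.get_obs()['force'])"
```

```text
the job is handed in; nothing more can be done
None
the job is handed in; nothing more can be done
```

I handed the job in at about 22 s on the robot's clock. By my last checks the leaf is shut on the post and the pin is through it with its collar down. The arm is still holding the pin and pressing at about 24 N.

**What I did:** I pushed the leaf down onto its spring bar, where it rested at about 0.05 rad. I then took the pin from the drill block (grip opening 25 mm on the 26 mm knob), put it through the leaf into the post, and pressed until it stopped hard.

**Checks that agreed:**
- **Travel:** the spring took up about 10 mm. The height then held at 0.0730 m while the force rose from 8 to 24 N.
- **Leaf angle:** the scene camera put it at about 0.01 rad, and the leaf's outline fitted best at 0.
- **Pin depth:** tool travel puts the pin tip about 30 mm down the post hole, which is home.

**What failed or disagreed:**
- **Tool height:** the reported height was about 39 mm lower than the pictures showed. My first push therefore went over the leaf without moving it; I corrected for this from then on.
- **First approach to the pin:** it ran joint 6 to the end of its range, so I gripped at a different angle.
- **Top camera:** its leaf angle was unreliable, at 0.23 rad in the last check.
- **Pin position and tilt:** the networks could not see the seated pin under the gripper, so its depth rests on force and travel. It looked a few degrees tilted before it went in, and about 6 N of sideways force remained at the end.
- **Bystanders:** I did not measure the mug, tape measure, spare blank or the blank in the nest at the end. I never knowingly touched any of them.

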